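# Run the tray's ratchet stop back to make room

### The job

I need room for more bottles in the manicure tray: press down the thumb release of the sliding stop and, keeping it pressed, push the stop back along its toothed bar, away from the jar and dryer, all the way to the end of the bar, then let go. Use the fingertips only, do not pick anything up, and leave everything in the tray and on the sill where it is.

Things in the scene. Friction and masses are not known exactly. Their poses are not given: they have to be found in the camera images.
- tray: shallow aluminium tray fixed to the granite sill, 230 (its x) by 460 mm (its y), rim 14 mm high, floor 3 mm thick; origin at the centre of its underside, z up. Along its y, at tray x = +80 mm (far side), runs a steel bar, top 36 mm high, with saw teeth underneath. Dryer, jar and polish bottle stand in a row on the -y side of the stop. The stop opens towards tray +y.
- bar_end (a point): the end of the bar that the stop is to be pushed to: middle of the inner face of the bracket at the bar's +y end, 36 mm above the sill (bracket 42 mm high, 26 mm wide)
- stop (a joint): travel of the sliding stop along the bar in m: 0 nearest the row, 0.160 at the end of the bar (hard stop), growing towards tray +y. About 2 N of friction once released. Unless the release is pressed, the ratchet blocks it towards +y (at most 7 mm of play); towards -y it clicks along at under 12 N.
- release (a joint): how far the thumb release is pressed straight down, in m: 0 up, 0.006 fully pressed; its pawl clears the teeth from 0.0035 and must stay clear while the stop moves. A spring button: 2.5 N to start, 6 N fully down, a few N more while the pawl is loaded; it springs back up when let go, and the pawl drops into the next tooth.
- release_pad (a point): middle of the top of the release's ribbed black thumb pad, 54 mm above the sill when up, 48 mm when fully pressed. Pad 26 mm (tray x) by 30 mm (tray y), on top of the stop's slider over the bar. It travels with the stop.
- thumb_rest (a point): middle of the top edge of the upright face of the stop's grey thumb rest, 76 mm above the sill. The face is 34 mm wide, looks to tray -y, stands 18 mm to the +y side of the pad's middle and rises 22 mm above the pad: a fingertip pressing the pad can push the stop against this face.
- stop_plate (a point): middle of the top edge of the stop's upright plate, at its rubber face, which looks to the row (tray -y); plate 84 mm wide along tray x, top 58 mm above the sill; it moves with the stop, 70 mm to the robot's side of the bar
- dryer: white handheld nail dryer with toggle switch lying in the row, 50 x 110 x 36 mm; origin under its middle; leave it alone
- jar: empty glass jar with aluminium twist cap, 52 mm across, 56 mm tall, upright in the row; origin under its centre; leave it alone
- polish: small amber polish bottle with black cap, 28 mm across, 64 mm tall, upright in the row next to the stop; origin under its centre; leave it alone
- nail_file: glass nail file, 11 x 130 x 4 mm, lying in the front channel; origin under its centre; leave it alone
- comb: pink plastic comb, 24 x 130 x 4 mm, lying in the front channel; origin under its middle; leave it alone
- orange_stick: wooden orange stick, 140 mm long, 5 mm thick, lying in the front channel; origin under its middle; leave it alone
- bowl: white ceramic bowl, 90 mm across, 35 mm tall, on the sill to the left; origin under its centre; leave it alone
- buffer: white nail buffer block, 26 x 90 x 26 mm, on the sill to the right; origin under its centre; leave it alone

How it is judged:
On the way, in this order (a step that is already met when the one before it is completed fails the run):
1. the fingers press the thumb release down until the pawl is clear, before the stop has been moved back (value of joint release above 0.0035 m and value of joint stop below 0.1 m and contact force between the fingers and tray above 0.5 N), for 0.1 s.
2. the stop is pushed back to the end of its bar (value of joint stop above 0.153 m), for 0.1 s.
At the end, for the whole second after the job is handed in: The stop stands at rest within 7 mm of the end of its bar, the release has been let up, the jar and polish bottle stand upright, and the dryer, jar, polish bottle, file, comb, stick, bowl and buffer are each within 20 mm of where they were (value of joint stop above 0.153 m and value of joint release below 0.002 m and velocity of joint stop between -0.01 and 0.01 m/s and angle between each of jar, polish's own z axis and vertical below 0.2 rad and distance of each of dryer, jar, polish, nail_file, comb, orange_stick, bowl, buffer from where it was at the start of the episode below 0.02 m); the robot touches nothing.
It fails at once if something in the row is shifted, lifted or knocked over (distance of any of dryer, jar, polish from where it was at the start of the episode above 0.02 m or angle between any of jar, polish's own z axis and vertical above 0.5 rad).
It fails at once if the file, comb or stick is shifted or lifted (distance of any of nail_file, comb, orange_stick from where it was at the start of the episode above 0.02 m).
It fails at once if the bowl or buffer on the sill is shifted or lifted (distance of any of bowl, buffer from where it was at the start of the episode above 0.02 m).
It fails at once if something is picked up off the tray or sill (height (world z) of any of dryer, jar, polish, nail_file, comb, orange_stick, bowl, buffer above 0.013 m).
It fails at once if the stop or tray is pushed with the arm instead of the fingers (contact force between the arm and tray above 3 N).
It also fails if it takes over 32 s, if anything falls off the work surface, if the arm or the gripper's body presses on something with over 40 N, if the wrist force passes 120 N, or if a joint passes its speed limit or range.

### The arm

A 7-joint arm with a two-finger parallel gripper is mounted at the origin on the work surface. World frame = base frame: x ahead of the robot, y to its left, z up, the work surface at z = 0. Lengths are in m, angles in rad, forces in N, time in s.
With the tool pointing down it reaches from about 0.4 to 0.85 m from the base axis. Payload 4.4 kg.
Tool frame: the origin (TCP) lies at the very end of the fingers, on their centre line; the grasp point (between the pads) lies 19 mm behind it (robot.pinch_z is the distance from the TCP to the grasp point, in m); z points along the fingers, y is the line along which they close (so a half turn about z gives the same grasp; the last joint's range is limited). The gripper opens to 94 mm and grips with 3 to 60 N. Pads are 16 mm wide; open, the fingers measure 119 mm over their backs; the gripper's body (75 mm by 177 mm) begins 78 mm behind the grasp point.
Start: joints at [1.155, 0.628, 0.038, 1.517, -0.027, 0.996, -0.02], TCP at [0.223, -0.611, 0.205] pointing down, gripper open.
Joint ranges: [-3.06, 3.06], [-0.37, 2.12], [-1.25, 1.32], [0.18, 2.47], [-1.1, 4.24], [0.23, 1.98], [-2.94, 2.94]. Speed limits (rad/s): [2.57, 2.57, 3.14, 3.14, 3.14, 3.14, 3.14].

### API

Orientations are given as a 3x3 rotation matrix whose columns are the frame's x, y, z axes.
In Python, from station import sensors, vision, robot, look_for gives the robot as it stands.
- The arm moves only by the tool arm_command, never from a script. Its argument "motion" is one flat list of numbers, 4 for each row, row after row: the shift along the tool's x, y, z each as a share of 10 cm, from -1 to 1, then the turn about the tool's z as a share of 120 degrees, from -1 to 1. A call has 1 to 8 rows; each row shifts and turns the commanded pose from where the row before left it, along the tool's axes as they then stand; what a row does not reach is not made up. A row lasts 1/10 s, in which the tool goes at most 50 mm and 8.59 degrees, less where a joint would pass 70% of its speed; a pose out of reach is approached as far as the arm can. A call with a number of a shift or a turn outside -1 to 1 is refused whole. A call with a gripper value outside its range is refused whole. "fingers" is the closure, from -1 (fully open) to 1 (shut), so that 0 is half open, set as the call begins (left out, the last holds). The fingers move at their own pace and stop on an object; the grip force is fixed at half the most. Time passes only in rows, so rows that do not move let the fingers close. It gives the time, the measured TCP pose, the force, the opening and the grip force at its end, in the units of the state.
- sensors.observe(): the state, without advancing time (a new reading comes with each control period).
- vision.camera(name): name is "scene" or "side" or "wrist"; returns (picture, depth): 420x560x3 uint8, red, green, blue; 420x560 float32, m along the optical axis (not along the pixel's ray), 0 where there is no reading.
- vision.camera_info(name): a dict with "fx", "fy", "cx", "cy" (pixels), "rvec" (rotation vector, rad) and "tvec" (3), from world to camera coordinates, as OpenCV has them; the wrist camera has in their place "T_tool_cam" (4x4, takes a point from camera to tool coordinates, whose origin is the TCP and whose axes are the flange's). Camera axes: x right, y down, z forward; pixel columns grow to the right and rows downward; lengths in m; the calibration is good to about 2 mm. A picture is of the moment at which its call begins: read the wrist's pose just before it. camera_info takes no time and is no camera call.
- robot.sign_off(): hands the job in; it is judged then, once.
Trained networks look in the newest picture that a camera, given by its name, has taken for a name from the list of things; names that differ only in an ending like _2 or _b are one class to them, and where a whole thing is asked for, a point or a joint stands for the part that bears it (a point fixed in the world has none). Each returns a list of dicts, best first, with "score" (0 to 1); they miss things now and then, are a little off and sometimes report something else, mostly with a low value. They report only what shows in the picture. A call takes as long as a camera call.
- look_for(camera, target): "bbox" ([centre column, centre row, width, height] in pixels, round what is visible of it).
The state is a dict: "t": time; "joint_pos": joint angles; "qvel": joint speeds; "joint_torque": joint torques, N m; "tcp_pos": TCP position; "eef_rot": TCP orientation; "contact_force": force on the tool from outside, world axes, zero at the start; "ft_torque": the same for the moment, N m; "finger_gap": finger opening in m; "grip_force": force on a finger pad.
Only numpy, scipy, OpenCV 4.12 (cv2) and the standard library are available. Lean on these libraries where they do the work, as an engineer would, in place of code of your own. Each camera call takes 0.05 s, during which the arm holds its last target. There are 200 camera calls.

## Working session

There is one attempt and no reset: what is moved stays moved. The work goes in short steps, Python scripts to look and compute and a tool call to move; the robot and the scene stay as the last step left them, time stands still between calls to the robot, and variables do not carry over. Pictures are saved under pics/ and viewed, at most 10 in all, crops included, and the job is handed in when it is done.

Besides the shell and the picture viewer there is one more tool, called after "Request:" in YAML: its name, and indented under it one key for each argument. arm_command: Moves the arm, as the interface text tells. Shift numbers are shares of 10 cm and turn numbers shares of 120 degrees, none past 1 either way. Its arguments: {"type":"object","properties":{"motion":{"type":"array","items":{"type":"number"}},"fingers":{"type":"number"}},"required":["motion"]}

```bash
mkdir -p pics
cat > h.py <<'E'
import numpy as np, cv2
from station import sensors, vision, robot, look_for
def world(cam,d,u,v):
    i=vision.camera_info(cam); R=cv2.Rodrigues(np.array(i["rvec"],float))[0]; t=np.array(i["tvec"],float).ravel()
    z=d[int(round(v)),int(round(u))]
    return R.T@(np.array([(u-i["cx"])/i["fx"]*z,(v-i["cy"])/i["fy"]*z,z])-t)
def proj(cam,p):
    i=vision.camera_info(cam); K=np.array([[i["fx"],0,i["cx"]],[0,i["fy"],i["cy"]],[0,0,1.]])
    return cv2.projectPoints(np.array(p,float).reshape(-1,3),np.array(i["rvec"],float),np.array(i["tvec"],float),K,None)[0].reshape(-1,2)
E
python3 - <<'E'
from h import *
for c in("scene","side"):
    p,d=vision.camera(c); cv2.imwrite(f"pics/{c}0.png",p[:,:,::-1]); np.save(f"{c}.npy",d)
    for n in("release_pad","thumb_rest","stop_plate","tray","polish"):
        for r in look_for(c,n)[:2]:
            b=r["bbox"]; print(c,n,round(r["score"],2),np.round(b),np.round(world(c,d,b[0],b[1]),3))
s=sensors.observe(); print(s["t"],s["tcp_pos"],s["eef_rot"],s["finger_gap"])
E
```

```text
scene release_pad 0.46 [288. 235.  11.   9.] [0.579 0.016 0.054]
scene thumb_rest 0.69 [256. 216.  17.  27.] [ 0.511 -0.097  0.039]
scene thumb_rest 0.61 [298. 238.  40.  41.] [0.601 0.05  0.07 ]
scene stop_plate 0.95 [299. 235.  32.  46.] [0.599 0.051 0.074]
scene stop_plate 0.38 [256. 215.  21.  28.] [ 0.51  -0.096  0.042]
scene tray 0.59 [285. 236. 199. 101.] [0.581 0.009 0.05 ]
scene tray 0.28 [292. 209.  33.  16.] [ 0.398 -0.04   0.003]
scene polish 0.58 [274. 220.  11.  27.] [ 0.507 -0.049  0.036]
side release_pad 0.58 [237. 220.  11.   7.] [0.564 0.041 0.072]
side thumb_rest 0.59 [246. 228.  40.  34.] [0.536 0.048 0.053]
side stop_plate 0.88 [246. 230.  42.  31.] [0.537 0.047 0.044]
side tray 0.73 [267. 230. 136. 129.] [ 0.492 -0.006  0.006]
side polish 0.72 [238. 220.   5.   6.] [0.569 0.027 0.055]
side polish 0.7 [272. 214.  10.  19.] [ 0.489 -0.044  0.036]
0.6 [ 0.22276985 -0.61064471  0.2054788 ] [[ 9.39455886e-01  3.42669868e-01  1.60922025e-05]
 [ 3.42669869e-01 -9.39455886e-01 -1.13571382e-06]
 [ 1.47287395e-05  6.58126596e-06 -1.00000000e+00]] 0.09366148318374722
```

Run:
```python
import cv2,numpy as np
a=cv2.imread("pics/scene0.png")[170:300,170:400]; b=cv2.imread("pics/side0.png")[150:310,170:360]
a=cv2.resize(a,(780,441),interpolation=cv2.INTER_CUBIC); cv2.imwrite("pics/a.png",a)
cv2.imwrite("pics/b.png",cv2.resize(b,(712,600),interpolation=cv2.INTER_CUBIC))
```

```text
(no output)
```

View pics/a.png

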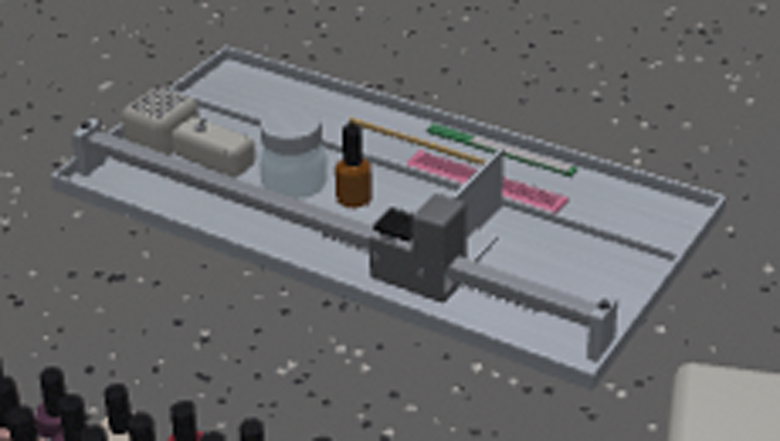

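View pics/b.png

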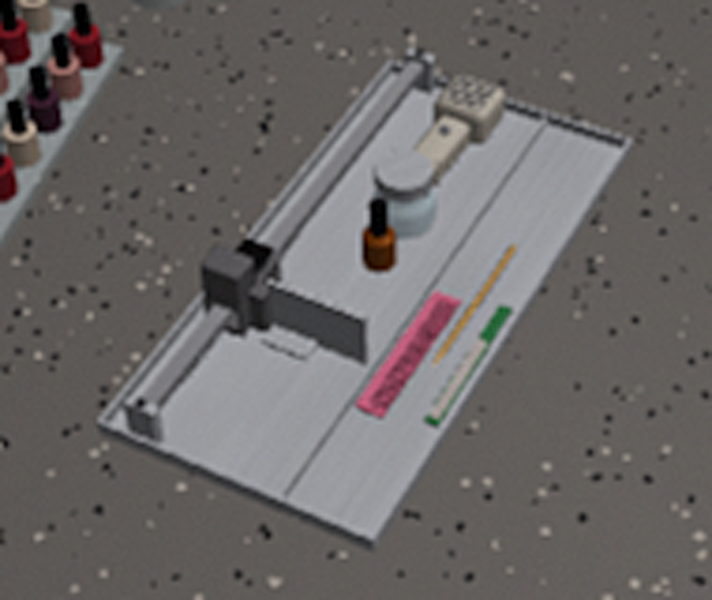

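The pictures show the tray with its bar towards the scene camera. The black pad is at (398,224) in the scene crop, with the grey thumb rest to its right (+y). The dryer, jar and polish are on the -y side. I'll fit the tray pose from the rim corners.

Run:
```python
from h import *
from scipy.optimize import least_squares
T=np.array([[-.115,-.23,.014],[-.115,.23,.014],[.115,.23,.014],[.115,-.23,.014]])
S=np.array([[228,50],[722,198],[592,378],[55,180]])/(780/230)+[170,170]
D=np.array([[630,140],[372,543],[103,425],[392,62]])/(712/190)+[170,150]
def tw(q,P): 
    P=np.atleast_2d(P);c,s=np.cos(q[2]),np.sin(q[2]); return np.c_[q[0]+c*P[:,0]-s*P[:,1],q[1]+s*P[:,0]+c*P[:,1],P[:,2]]
f=lambda q:np.r_[(proj("scene",tw(q,T))-S).ravel(),(proj("side",tw(q,T))-D).ravel()]
r=least_squares(f,[.52,0,0]); q=r.x; print(q,np.round(r.fun,1))
d=np.load("scene.npy"); ds=np.load("side.npy")
inv=lambda p:np.array([[np.cos(q[2]),np.sin(q[2])],[-np.sin(q[2]),np.cos(q[2])]])@(p[:2]-q[:2])
# points by depth: classify by height in tray frame
for c,dd in(("scene",d),("side",ds)):
    P=np.array([world(c,dd,u,v) for v in range(190,270) for u in range(200,350) if dd[v,u]>0])
    L=np.array([inv(p) for p in P])
    near=(abs(L[:,0]-.08)<.03)
    for lo,hi in((.048,.060),(.070,.082)):
        m=near&(P[:,2]>lo)&(P[:,2]<hi); 
        print(c,lo,m.sum(),np.round(L[m].min(0),3),np.round(L[m].max(0),3),np.round(np.median(L[m],0),3),np.round(np.median(P[m],0),3))
s=sensors.observe()
print("bar_end?",tw(q,[.08,.21,.036]))
```

```text
[ 0.48724546 -0.03112127 -0.17946692] [-0.2 -2.1  1.9 -1.2  1.1 -1.6 -0.9 -2.3 -0.2 -0.4 -0.4 -1.  -2.3 -1.2
 -1.3 -0.8]Traceback (most recent call last):
  File "<stdin>", line 14, in <module>
  File "h.py", line 4, in world
    i=vision.camera_info(cam); R=cv2.Rodrigues(np.array(i["rvec"],float))[0]; t=np.array(i["tvec"],float).ravel()
ValueError: time passes only in moves, steps and waits
```

```bash
sed -i 's/^def world/import functools\n@functools.lru_cache(None)\ndef info(c): return vision.camera_info(c)\ndef world/; s/i=vision.camera_info(cam)/i=info(cam)/' h.py
python3 - <<'E'
from h import *
q=[.4872,-.0311,-.1795]
inv=lambda p:np.array([[np.cos(q[2]),np.sin(q[2])],[-np.sin(q[2]),np.cos(q[2])]])@(p[:2]-q[:2])
for c in("scene","side"):
    dd=np.load(c+".npy")
    P=np.array([world(c,dd,u,v) for v in range(190,270) for u in range(190,355) if dd[v,u]>0])
    L=np.array([inv(p) for p in P])
    near=(abs(L[:,0]-.08)<.03)
    for lo,hi in((.048,.060),(.070,.082),(.033,.045)):
        m=near&(P[:,2]>lo)&(P[:,2]<hi)
        print(c,lo,m.sum(),np.round(L[m].min(0),3),np.round(L[m].max(0),3),np.round(np.median(L[m],0),3),np.round(np.median(P[m],0),3))
i=info("scene")
print(sensors.observe()["t"])
E
```

```text
scene 0.048 149 [0.064 0.048] [0.1   0.108] [0.091 0.075] [0.588 0.026 0.053]
scene 0.07 116 [0.063 0.082] [0.1   0.107] [0.084 0.096] [0.586 0.048 0.074]
scene 0.033 780 [ 0.065 -0.229] [0.101 0.223] [0.084 0.035] [ 0.577 -0.011  0.035]
side 0.048 108 [0.05  0.048] [0.093 0.112] [0.069 0.086] [0.569 0.043 0.054]
side 0.07 89 [0.06  0.081] [0.096 0.11 ] [0.076 0.098] [0.58  0.052 0.076]
side 0.033 379 [ 0.05  -0.092] [0.094 0.226] [0.076 0.108] [0.58  0.062 0.037]
0.6
```

Request:
arm_command:
  motion: [0,0,0,0.063,0,0,0,0.063,0,0,0,0.063,0,0,0,0.063,0.06,-0.17,0,0,0.12,-0.34,0,0,0.12,-0.34,0,0,0.12,-0.34,0,0]
  fingers: 1

```text
t: 1.4
tcp_pos: [0.2858, -0.4998, 0.2055]
eef_rot: [[0.984, -0.177, 0.0], [-0.177, -0.984, -0.0], [0.0, 0.0, -1.0]]
contact_force: [0.7, 0.2, -0.2]
finger_gap: 0.0333
grip_force: 0.0
```

Request:
arm_command:
  motion: [0.12,-0.34,0,0,0.12,-0.34,0,0,0.12,-0.34,0,0,0.12,-0.34,0,0,0.12,-0.34,0,0,0.12,-0.34,0,0,0.12,-0.34,0,0,0.12,-0.34,0,0]

```text
t: 2.2
tcp_pos: [0.4286, -0.249, 0.2058]
eef_rot: [[0.984, -0.177, 0.001], [-0.177, -0.984, -0.0], [0.001, 0.0, -1.0]]
contact_force: [0.3, -0.6, 1.2]
finger_gap: 0.0007
grip_force: 0.0
```

Request:
arm_command:
  motion: [0.12,-0.34,0,0,0.12,-0.34,0,0,0.12,-0.34,0,0,0.12,-0.34,0,0,0.12,-0.34,0,0,0.12,-0.34,0,0,0,-0.2,0,0,0,0,0,0]

```text
t: 3.0
tcp_pos: [0.5391, -0.0386, 0.2053]
eef_rot: [[0.985, -0.171, 0.0], [-0.171, -0.985, 0.002], [-0.0, -0.002, -1.0]]
contact_force: [-1.3, 0.0, -0.3]
finger_gap: 0.0006
grip_force: 0.0
```

Request:
arm_command:
  motion: [0.14,-0.31,0,0,0.14,-0.31,0,0,0,0,0.3,0,0,0,0.3,0,0,0,0.3,0,0,0,0,0,0,0,0,0]

```text
t: 3.7
tcp_pos: [0.5768, 0.0121, 0.1159]
eef_rot: [[0.984, -0.179, -0.0], [-0.179, -0.984, -0.001], [-0.0, 0.001, -1.0]]
contact_force: [0.4, -0.7, 1.3]
finger_gap: -0.0001
grip_force: 0.0
```

Run:
```python
from h import *
s=sensors.observe();print(s["tcp_pos"])
P=[]
for c in("wrist","scene","side"):
    p,d=vision.camera(c)
    if c!="wrist":
        p=p[150:290,210:360]; p=cv2.resize(p,(450,420),interpolation=cv2.INTER_CUBIC)
    else:
        T=np.array(vision.camera_info(c)["T_tool_cam"]);i=vision.camera_info(c);np.save("wd.npy",d)
        print(T.round(3),i["fx"],i["cx"],i["cy"])
        p=cv2.resize(p,(560,420))
        cv2.imwrite("pics/w.png",p[:,:,::-1]); continue
    P.append(p)
cv2.imwrite("pics/c.png",cv2.resize(np.hstack(P),(800,373))[:,:,::-1])
```

```text
[0.57684572 0.01206029 0.11585641]
[[-0.    -0.968 -0.251  0.073]
 [ 1.     0.    -0.    -0.001]
 [ 0.    -0.251  0.968 -0.178]
 [ 0.     0.     0.     1.   ]] 294.29386158328725 279.9884748734113 212.6930111532756
```

View pics/w.png

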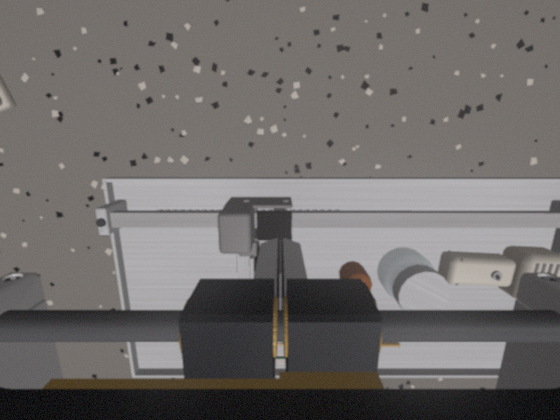

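View pics/c.png

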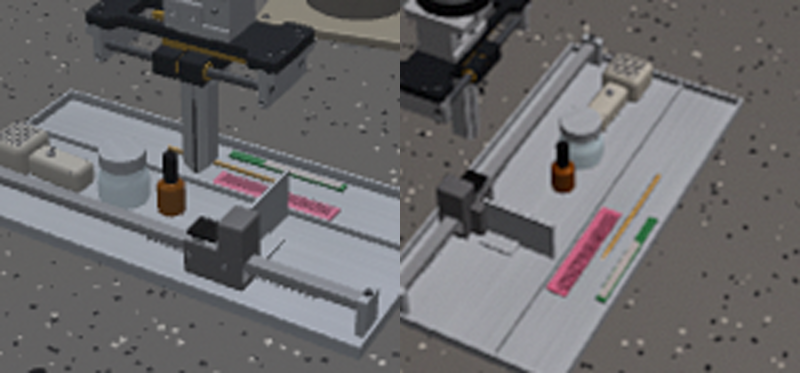

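Wrist view: the pad shows at about (275,222), the rest top at (237,225), and the bar runs horizontally, so the yaw is right. Now I'll measure the pad and rest from here.

Run:
```python
from h import *
i=vision.camera_info("wrist");T=np.array(i["T_tool_cam"]);d=np.load("wd.npy")
v,u=np.mgrid[195:262,200:300]; z=d[195:262,200:300]
C=np.stack([(u-i["cx"])/i["fx"]*z,(v-i["cy"])/i["fy"]*z,z,np.ones_like(z)],-1)@T.T
h=.1159-C[...,2]
for lo,hi in((.050,.058),(.072,.080)):
    m=(h>lo)&(h<hi)&(z>0)
    print(m.sum(),np.percentile(C[m][:,:2],[2,50,98],axis=0).round(4),np.median(h[m]))
m=(v==222)
print([(int(a),*np.round(C[222-195,a-200,:2],3),round(float(h[27,a-200]),3)) for a in range(216,298,4)])
print([(int(b),*np.round(C[b-195,75,:2],3),round(float(h[b-195,75]),3)) for b in range(200,250,4)])
```

```text
1129 [[-0.0306 -0.0396]
 [ 0.0001 -0.0087]
 [ 0.0158  0.0076]] 0.05343383283239053
1309 [[-0.0165 -0.0495]
 [ 0.0002 -0.0372]
 [ 0.0152 -0.0251]] 0.07503150929174016
[(216, np.float64(-0.003), np.float64(-0.06), 0.035), (220, np.float64(0.009), np.float64(-0.047), 0.076), (224, np.float64(0.008), np.float64(-0.045), 0.074), (228, np.float64(0.009), np.float64(-0.041), 0.076), (232, np.float64(0.008), np.float64(-0.038), 0.074), (236, np.float64(0.008), np.float64(-0.035), 0.075), (240, np.float64(0.008), np.float64(-0.032), 0.075), (244, np.float64(0.009), np.float64(-0.029), 0.076), (248, np.float64(0.008), np.float64(-0.026), 0.075), (252, np.float64(0.003), np.float64(-0.025), 0.055), (256, np.float64(0.001), np.float64(-0.022), 0.052), (260, np.float64(0.002), np.float64(-0.018), 0.054), (264, np.float64(0.002), np.float64(-0.015), 0.053), (268, np.float64(0.002), np.float64(-0.011), 0.054), (272, np.float64(0.002), np.float64(-0.008), 0.053), (276, np.float64(0.002), np.float64(-0.004), 0.054), (280, np.float64(0.002), np.float64(-0.001), 0.053), (284, np.float64(0.002), np.floa
[... 163 characters left out ...]
014), 0.035)]
[(200, np.float64(0.016), np.float64(-0.006), 0.027), (204, np.float64(0.016), np.float64(-0.005), 0.044), (208, np.float64(0.01), np.float64(-0.005), 0.034), (212, np.float64(0.011), np.float64(-0.005), 0.054), (216, np.float64(0.007), np.float64(-0.005), 0.054), (220, np.float64(0.004), np.float64(-0.005), 0.053), (224, np.float64(0.0), np.float64(-0.005), 0.053), (228, np.float64(-0.003), np.float64(-0.005), 0.054), (232, np.float64(-0.007), np.float64(-0.005), 0.054), (236, np.float64(-0.011), np.float64(-0.005), 0.053), (240, np.float64(0.01), np.float64(-0.004), 0.12), (244, np.float64(0.01), np.float64(-0.004), 0.127), (248, np.float64(0.009), np.float64(-0.004), 0.133)]
```

Request:
arm_command:
  motion: [0,-0.07,0.2,0,0,0,0.2,0,0,0,0.15,0,0,0,0.06,0,0,0,0.03,0,0,0,0.03,0,0,0,0,0,0,0,0,0]

```text
t: 4.65
tcp_pos: [0.5785, 0.0203, 0.0494]
eef_rot: [[0.984, -0.177, 0.001], [-0.177, -0.984, 0.0], [0.001, -0.0, -1.0]]
contact_force: [-1.7, -1.3, 4.6]
finger_gap: 0.0005
grip_force: 2.5
```

Request:
arm_command:
  motion: [0,0,0.02,0,0,0,0,0,0,0,0,0]

```text
t: 4.95
tcp_pos: [0.5786, 0.0203, 0.0482]
eef_rot: [[0.984, -0.177, 0.001], [-0.177, -0.984, 0.0], [0.001, -0.0, -1.0]]
contact_force: [-2.8, -0.1, 10.4]
finger_gap: 0.0004
grip_force: 5.4
```

Request:
arm_command:
  motion: [0,-0.04,0,0,0,-0.04,0,0,0,-0.06,0,0,0,-0.06,0,0,0,-0.06,0,0,0,-0.06,0,0]

```text
t: 5.55
tcp_pos: [0.5842, 0.0514, 0.0482]
eef_rot: [[0.984, -0.178, 0.001], [-0.178, -0.984, -0.0], [0.001, 0.0, -1.0]]
contact_force: [-2.5, -1.1, 9.9]
finger_gap: 0.0003
grip_force: 5.3
```

Request:
arm_command:
  motion: [0,-0.07,0,0,0,-0.07,0,0,0,-0.07,0,0,0,-0.07,0,0,0,-0.07,0,0,0,-0.07,0,0,0,0,0,0]

```text
t: 6.25
tcp_pos: [0.5921, 0.0946, 0.0482]
eef_rot: [[0.984, -0.176, 0.002], [-0.176, -0.984, 0.001], [0.002, -0.002, -1.0]]
contact_force: [-2.8, 1.6, 10.6]
finger_gap: 0.0005
grip_force: 4.8
```

Run:
```python
from h import *
s=sensors.observe();print(s["tcp_pos"])
P=[]
for c in("scene","side"):
    p,d=vision.camera(c); P.append(cv2.resize(p[170:290,210:370],(400,300),interpolation=cv2.INTER_CUBIC))
cv2.imwrite("pics/e.png",np.hstack(P)[:,:,::-1])
```

```text
[0.59211551 0.09456938 0.04821375]
```

View pics/e.png

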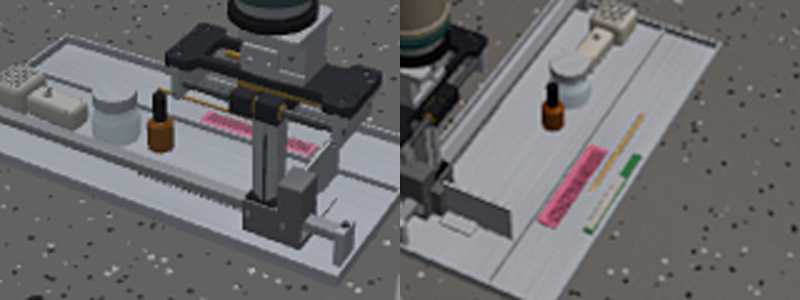

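The stop has moved with the fingertip; in the scene half of the picture the slider (285,215) is about 25 mm short of the end bracket (340,240). The row is undisturbed, so I'll keep pushing with the release pressed.

Request:
arm_command:
  motion: [0,-0.06,0,0,0,-0.06,0,0,0,-0.06,0,0,0,-0.04,0,0,0,0,0,0]

```text
t: 6.85
tcp_pos: [0.596, 0.1158, 0.0482]
eef_rot: [[0.984, -0.176, 0.002], [-0.176, -0.984, 0.001], [0.002, -0.001, -1.0]]
contact_force: [-2.8, 1.7, 9.1]
finger_gap: 0.0006
grip_force: 4.7
```

Request:
arm_command:
  motion: [0,-0.04,0,0,0,-0.04,0,0,0,-0.04,0,0,0,0,0,0]

```text
t: 7.25
tcp_pos: [0.5978, 0.125, 0.0482]
eef_rot: [[0.984, -0.178, 0.001], [-0.178, -0.984, -0.002], [0.001, 0.002, -1.0]]
contact_force: [-3.2, -2.3, 10.1]
finger_gap: 0.0004
grip_force: 5.1
```

Request:
arm_command:
  motion: [0,-0.04,0,0,0,-0.04,0,0,0,0,0,0]

```text
t: 7.55
tcp_pos: [0.5981, 0.1262, 0.0482]
eef_rot: [[0.983, -0.181, -0.002], [-0.181, -0.983, -0.009], [-0.0, 0.009, -1.0]]
contact_force: [-5.9, -12.8, 13.8]
finger_gap: 0.0007
grip_force: 9.2
```

Request:
arm_command:
  motion: [0,0,0,0,0,0.05,0,0,0,0,-0.05,0,0,0.03,-0.1,0,0,0,-0.3,0,0,0,-0.4,0,0,0,-0.4,0,0,0,0,0]

```text
t: 8.35
tcp_pos: [0.6018, 0.1284, 0.1779]
eef_rot: [[0.984, -0.176, 0.012], [-0.176, -0.984, 0.004], [0.011, -0.006, -1.0]]
contact_force: [0.9, 0.6, 0.9]
finger_gap: 0.0003
grip_force: 0.0
```

Run:
```python
from h import *
s=sensors.observe();print(s["tcp_pos"],s["contact_force"])
P=[]
for c in("scene","side"):
    p,d=vision.camera(c); P.append(cv2.resize(p[170:290,210:370],(400,300),interpolation=cv2.INTER_CUBIC))
cv2.imwrite("pics/f.png",np.hstack(P)[:,:,::-1])
```

```text
[0.60178046 0.12842087 0.17791315] [0.92248614 0.59456271 0.9053962 ]
```

View pics/f.png

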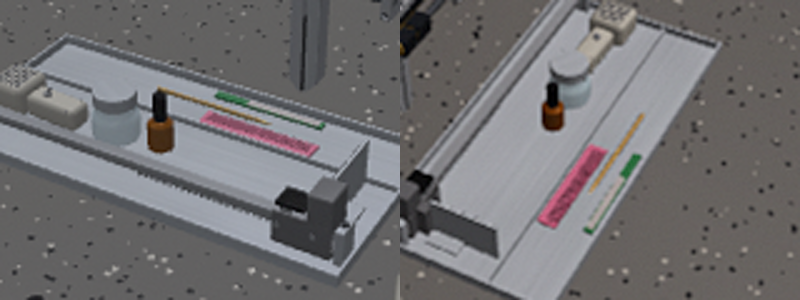

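The slider (310,220) now sits against the end bracket (345,240), the black pad is up, and the row, file, comb and stick are where they were. The arm is clear, so I'm handing in.

```bash
python3 -c "
from station import robot
print(robot.sign_off())"
```

```text
the job is handed in; nothing more can be done
None
```

The stop was pushed, with its release held down, to the hard stop at the end of the bar, and the release then let up; the row, file, comb and stick looked unmoved in the final pictures (bowl and buffer were outside those crops), and the job is handed in, with no verdict returned.

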